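Set the long silver rod against the stop of the V-groove jig

ROBOT

A 6-joint arm with a two-finger parallel gripper is mounted at the origin on the work surface. World frame = base frame: x ahead of the robot, y to its left, z up, the work surface at z = 0. Lengths are in m, angles in rad, forces in N, time in s.
With the tool pointing down it reaches from about 0.25 to 0.775 m from the base axis. Payload 8.9 kg.
Tool frame: the origin (TCP) lies midway between the tips of the shut fingers; the grasp point (between the pads) lies 19 mm behind it; z points along the fingers, y is the direction in which the jaws open and shut (so a half turn about z gives the same grasp; the last joint's range is limited). The gripper opens to 85 mm and grips with 20 to 120 N. Pads are 22 mm wide; open, the fingers measure 114 mm over their backs; the gripper's body (76 mm by 85 mm) begins 54 mm behind the grasp point. The pads swing forward as they close: fully open they stand 13 mm farther back than shut.
Start: joints at [1.057, 0.291, -0.153, 1.127, 0, 1.431], TCP at [0.192, 0.489, 0.231] pointing down, gripper open.
Joint ranges: [-2.52, 2.52], [-0.91, 1.74], [-1.3, 1.37], [-1.96, 2.02], [-1.52, 1.47], [-3.14, 3.14]. Speed limits (rad/s): [2.22, 2.22, 2.79, 3.14, 3.14, 3.14].

INTERFACE

Orientations are given as a unit quaternion [x, y, z, w].
In Python, from cell import r, optics, ticket gives the robot as it stands. The module is installed in compiled form; this text tells all that it offers.
- The arm moves only by the tool arm_command, never from a script. Its argument "steps" is a list of rows, each an object of numbers: "x", "y", "z": the shift along the tool's x, y, z in cm; "rx", "ry", "rz": the turn, a rotation vector about the tool's x, y, z in rad. A call has 1 to 12 rows; each row is the pose to reach, as a shift and turn from the pose measured when the call began, along the tool's axes at that moment; what a row does not reach only later rows make up. A row lasts 1/10 s, in which the tool goes at most 50 mm and 8.59 degrees, less where a joint would pass 70% of its speed; a pose out of reach is approached as far as the arm can. A call with a gripper value outside its range is refused whole. "hand" is the gripper command: -1 is fully open, 1 is shut, values between are in proportion, set as the call begins (left out, the last holds). The fingers move at their own pace and stop on an object; "grip_force" is the grip in N (left out, the last holds). Time passes only in rows, so rows that repeat a pose let the fingers close. It gives the time, the measured TCP pose, the force and the opening at its end, in the units of the state.
- r.get_obs(): the state, without advancing time (a new reading comes with each control period).
- optics.read_camera(name): name is "scene" or "top" or "wrist"; returns (picture, depth): 420x560x3 uint8, red, green, blue; 420x560 float32, m along the optical axis (not along the pixel's ray), 0 where there is no reading.
- optics.camera_model(name): a dict with "mtx" (3x3 intrinsics, pixels), "k1" (the pictures are not rectified: a ray, as slopes to the right and down, at radius r is drawn at 1 + k1 r^2 times it, then the intrinsics apply), "rvec" (rotation vector, rad) and "tvec" (3), from world to camera coordinates, as OpenCV has them. Camera axes: x right, y down, z forward; pixel columns grow to the right and rows downward; lengths in m; the calibration is good to about 2 mm. A picture is of the moment at which its call begins: read the wrist's pose just before it. camera_model takes no time and is no camera call; for the wrist camera it gives the pose at the moment of the call.
- ticket.finish_job(): hands the job in, once; it reports no verdict.
The state is a dict: "time_s": time; "qpos": joint angles; "joint_velocities": joint speeds; "tau": joint torques, N m; "tool_pos": TCP position; "tool_rot": TCP orientation; "ft_force": force on the tool from outside, world axes, zero at the start; "wrist_torque": the same for the moment, N m; "gripper_width": finger opening in m.
Only numpy, scipy, OpenCV 4.12 (cv2) and the standard library are available. Lean on these libraries where they do the work, as an engineer would, in place of code of your own. Each camera call takes 0.05 s, during which the arm holds its last target.

TASK

Two round silver rods lie side by side in the grooves of the brass V-groove jig, a long one and a short one. Push the long rod along its groove until its end touches the jig's end stop, without lifting it out of the groove, and leave the short rod where it is.

Things in the scene. Friction and masses are not known exactly. Their poses are not given: they have to be found in the camera images.
- jig: Brass V-groove jig, fixed: block 250 (x) x 130 (y) x 30 mm high on a slate board; its top is 40 mm above the bench. Origin: centre of its underside; x along the grooves to the end stop (towards the robot's left, within 30 degrees), z up. Two 90-degree V-grooves, 7 mm deep, 14 mm wide, along x at y = +40 and -40 mm, open at -x. A small flat filigree flower lies between them.
- end_stop (a point): Point on the face of the end stop, an upright dark steel plate across the whole jig: 15 mm thick, rising 22 mm above the jig's top. The face looks along the jig's -x and lies at x = +110 mm in the jig's frame; this point is midway between the grooves (y = 0), at the height of the rods' axes (34.3 mm above the jig's underside).
- long_rod: Long silver rod: round, solid, 16 mm diameter, 110 mm long, flat ends, 0.16 to 0.32 kg, loose in either groove. Origin: its middle, on its axis; x along it, towards the stop at the start. In the groove its axis is 4.3 mm and its highest line 12.3 mm above the jig's top. At the start its end is 40 to 70 mm short of the stop. It slides with a push of 1 to 5 N.
- short_rod: The short silver rod: same 16 mm diameter, 60 mm long, in the other groove, to be left alone. Origin: its middle, on its axis; x along its axis.
Things that resemble listed ones, but are neither listed nor needed, are in the scene too. What is shaped like the long_rod but purple or turquoise is not meant.

How it is judged:
By the outcome, as a careful person would: the job done as asked, in the order asked, and still so for the second after the job is handed in, with the robot touching nothing.
It also fails if it takes over 32 s, if anything falls off the work surface, if the arm or the gripper's body presses on something with over 40 N, if the wrist force passes 120 N, or if a joint passes its speed limit or range.

## Working session

There is one attempt and no reset: what is moved stays moved. The work goes in short steps, Python scripts to look and compute and a tool call to move; the robot and the scene stay as the last step left them, time stands still between calls to the robot, and variables do not carry over. Pictures are saved under pics/ and viewed, and the job is handed in when it is done.

Besides the shell and the picture viewer there is one more tool, called in YAML: its name, and indented under it one key for each argument. arm_command: Moves the arm, as the interface text tells. Its arguments: {"type":"object","properties":{"steps":{"type":"array"},"hand":{"type":"number"},"grip_force":{"type":"number"}},"required":["steps"]}

```bash
mkdir -p pics; cat > h.py <<'E'
import numpy as np, cv2
from cell import r, optics, ticket
def snap(n,f):
    m=optics.camera_model(n); im,d=optics.read_camera(n)
    cv2.imwrite('pics/'+f,cv2.cvtColor(im,cv2.COLOR_RGB2BGR)); np.savez('pics/'+f+'.npz',im=im,d=d,**{k:np.array(v) for k,v in m.items()})
    return im,d,m
def ray(m,u,v):
    K=np.array(m['mtx']);x=(u-K[0,2])/K[0,0];y=(v-K[1,2])/K[1,1]
    k=float(m['k1']);a,b=x,y
    for _ in range(20):
        s=1+k*(a*a+b*b);a,b=x/s,y/s
    R=cv2.Rodrigues(np.array(m['rvec'],float))[0];t=np.array(m['tvec'],float).ravel()
    return -R.T@t, R.T@np.array([a,b,1.]),(a,b)
def onz(m,u,v,z):
    c,d,_=ray(m,u,v); return c+d*(z-c[2])/d[2]
def atd(m,u,v,dep):
    c,d,_=ray(m,u,v); return c+d*dep
E
python3 - <<'E'
from h import *
o=r.get_obs();print({k:np.round(v,3) for k,v in o.items()})
for n in('scene','top'): snap(n,n+'0.png')
E
```

```text
{'time_s': np.float64(0.0), 'qpos': array([ 1.057,  0.291, -0.154,  1.127,  0.   ,  1.432]), 'joint_velocities': array([ 0.001,  0.   , -0.   ,  0.002, -0.001,  0.   ]), 'tau': array([-2.0000e-03, -5.3714e+01,  3.3137e+01,  1.6000e-02, -0.0000e+00,
       -0.0000e+00]), 'tool_pos': array([0.192, 0.488, 0.231]), 'tool_rot': array([ 0.186,  0.982, -0.001, -0.   ]), 'ft_force': array([0.528, 0.628, 0.048]), 'wrist_torque': array([ 0.027, -0.067, -0.012]), 'gripper_width': np.float64(0.085)}
```

View pics/scene0.png

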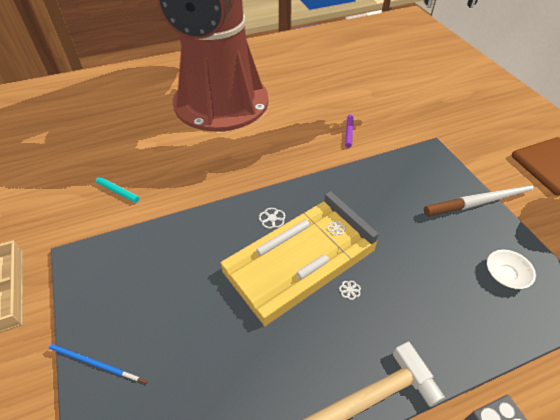

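View pics/top0.png

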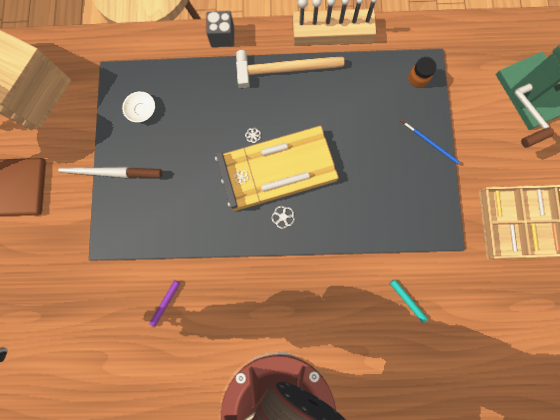

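The long rod is in the groove nearer the robot: about (285,182) in the top view and (283,238) in the scene view. The short rod is at (275,150) in the top view. The stop is at the left end, around (227,180), with a flower between the grooves near it. Next I'll measure these.

```bash
python3 - <<'E'
from h import *
for n,(a,b,c,d) in {'top':(115,215,205,350),'scene':(180,330,210,390)}.items():
    z=np.load(f'pics/{n}0.png.npz');im=z['im'];m={k:z[k] for k in('mtx','k1','rvec','tvec')}
    cv2.imwrite(f'pics/{n}0c.png',cv2.resize(im[a:b,c:d][...,::-1],None,fx=4,fy=4,interpolation=cv2.INTER_CUBIC)[:600,:800])
    hsv=cv2.cvtColor(im,cv2.COLOR_RGB2HSV)
    roi=np.zeros(im.shape[:2],np.uint8);roi[a:b,c:d]=1
    brass=((hsv[...,0]>18)&(hsv[...,0]<32)&(hsv[...,1]>110)&(hsv[...,2]>90)&(roi>0)).astype(np.uint8)
    cs,_=cv2.findContours(brass,0,2);cc=max(cs,key=cv2.contourArea);print(n,'brass',cv2.contourArea(cc),cv2.minAreaRect(cc))
    hull=np.zeros_like(roi);cv2.fillPoly(hull,[cv2.convexHull(cc)],1)
    sil=((hsv[...,1]<60)&(hsv[...,2]>110)&(hull>0)).astype(np.uint8)
    cs,_=cv2.findContours(sil,0,2)
    for q in cs:
        if cv2.contourArea(q)>30:
            (x,y),(w,h),an=cv2.minAreaRect(q);bx=cv2.boxPoints(((x,y),(w,h),an))
            i=np.linalg.norm(bx-np.roll(bx,-1,0),axis=1);
            k=int(np.argmin(i));e1=(bx[k]+bx[(k+1)%4])/2;e2=(bx[(k+2)%4]+bx[(k+3)%4])/2
            P=[onz(m,*e,0.0483) for e in(e1,e2)]
            print(' sil',(round(x),round(y)),round(w,1),round(h,1),np.round(P,4).tolist(),'len',np.linalg.norm(P[0]-P[1]).round(4), 'depthz',atd(m,x,y,z['d'][int(y),int(x)]).round(4))
E
```

```text
top brass 4936.0 ((280.9080810546875, 166.41632080078125), (56.87266540527344, 102.49131774902344), 73.92642974853516)
 sil (285, 181) 5.9 48.5 [[0.5163, -0.082, 0.0483], [0.4882, 0.0232, 0.0483]] len 0.1089 depthz [ 0.501  -0.0293  0.0533]
 sil (242, 177) 12.0 11.0 [[0.5291, 0.0679, 0.0483], [0.5012, 0.0682, 0.0483]] len 0.0279 depthz [0.5164 0.0686 0.0437]
 sil (274, 149) 5.9 25.7 [[0.5858, -0.0347, 0.0483], [0.571, 0.022, 0.0483]] len 0.0586 depthz [ 0.5768 -0.0065  0.0532]
scene brass 9302.0 ((298.1007995605469, 255.0423583984375), (77.48080444335938, 142.8725128173828), 55.24408721923828)
 sil (312, 266) 8.6 34.9 [[0.5916, -0.0387, 0.0483], [0.5748, 0.0232, 0.0483]] len 0.0642 depthz [ 0.5841 -0.0087  0.0496]
 sil (336, 228) 13.0 17.0 [[0.5291, 0.0804, 0.0483], [0.5175, 0.0516, 0.0483]] len 0.031 depthz [0.5192 0.0687 0.0422]
 sil (283, 237) 8.2 59.3 [[0.4928, 0.0247, 0.0483], [0.5219, -0.0853, 0.0483]] len 0.1139 depthz [ 0.5086 -0.0323  0.0495]
```

View pics/top0c.png

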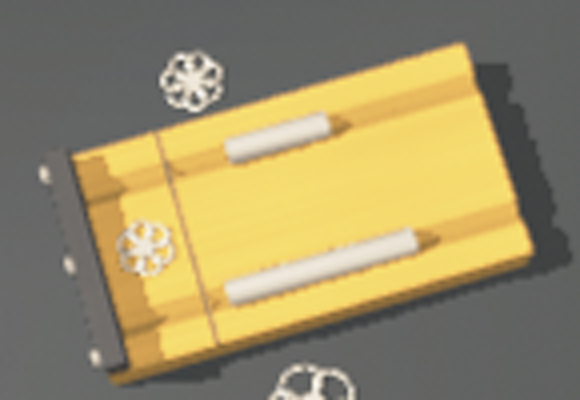

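View pics/scene0c.png

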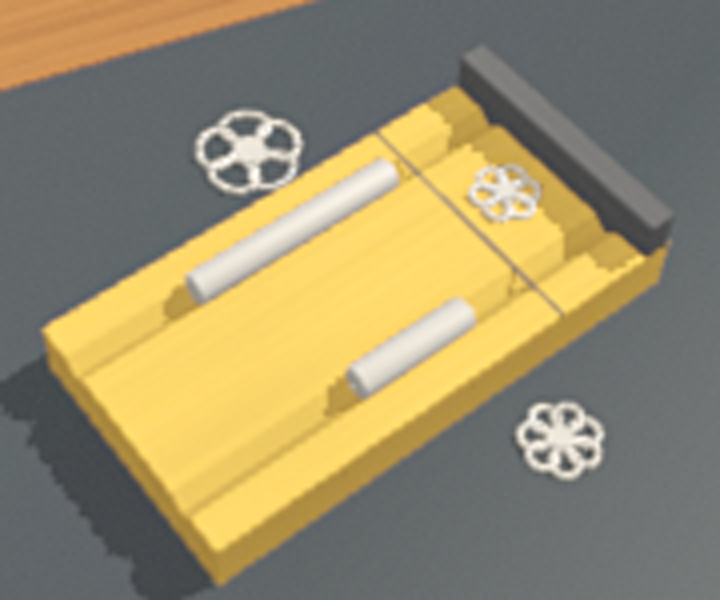

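The line near the stop is only a scribe mark, and the groove ahead of the long rod is clear. I'll push with shut fingers from behind the rod's -x end, which is about (0.518,-0.083). First I'll hover behind it and refine with the wrist camera.

```bash
cat >> h.py <<'E'
from scipy.spatial.transform import Rotation as Ro
def goto(p,yaw=None,o=None):
    o=o or r.get_obs();R=Ro.from_quat(o['tool_rot']);s=R.inv().apply(np.array(p)-o['tool_pos'])*100
    print('shift cm',s.round(2))
    if yaw is not None:
        y=np.deg2rad(yaw);x=np.array([np.cos(y),np.sin(y),0]);z=np.array([0,0,-1.]);T=Ro.from_matrix(np.c_[x,np.cross(z,x),z])
        print('turn',(R.inv()*T).as_rotvec().round(3))
E
python3 -c "
from h import *
goto([.531,-.131,.16],104.9)"
```

```text
shift cm [-54.22 -45.2    7.12]
turn [-0.001  0.     0.936]
```

arm_command:
  steps:
    - {"x": -54.2, "y": -45.2, "z": 7.1, "rz": 0.936}
    - {"x": -54.2, "y": -45.2, "z": 7.1, "rz": 0.936}
    - {"x": -54.2, "y": -45.2, "z": 7.1, "rz": 0.936}
    - {"x": -54.2, "y": -45.2, "z": 7.1, "rz": 0.936}
    - {"x": -54.2, "y": -45.2, "z": 7.1, "rz": 0.936}
    - {"x": -54.2, "y": -45.2, "z": 7.1, "rz": 0.936}
    - {"x": -54.2, "y": -45.2, "z": 7.1, "rz": 0.936}
    - {"x": -54.2, "y": -45.2, "z": 7.1, "rz": 0.936}
    - {"x": -54.2, "y": -45.2, "z": 7.1, "rz": 0.936}
    - {"x": -54.2, "y": -45.2, "z": 7.1, "rz": 0.936}
    - {"x": -54.2, "y": -45.2, "z": 7.1, "rz": 0.936}
    - {"x": -54.2, "y": -45.2, "z": 7.1, "rz": 0.936}
  hand: 1
  grip_force: 40

```text
$.steps[0]: bad value
```

```bash
python3 -c "
from h import *
goto([.531,-.131,.16],104.9)"
```

```text
shift cm [-54.22 -45.2    7.12]
turn [-0.001  0.     0.936]
```

arm_command:
  steps:
    - {"x": -27, "y": -22, "z": 3.5, "rx": 0, "ry": 0, "rz": 0.936}
    - {"x": -27, "y": -22, "z": 3.5, "rx": 0, "ry": 0, "rz": 0.936}
    - {"x": -27, "y": -22, "z": 3.5, "rx": 0, "ry": 0, "rz": 0.936}
    - {"x": -27, "y": -22, "z": 3.5, "rx": 0, "ry": 0, "rz": 0.936}
    - {"x": -27, "y": -22, "z": 3.5, "rx": 0, "ry": 0, "rz": 0.936}
    - {"x": -27, "y": -22, "z": 3.5, "rx": 0, "ry": 0, "rz": 0.936}
    - {"x": -27, "y": -22, "z": 3.5, "rx": 0, "ry": 0, "rz": 0.936}
    - {"x": -27, "y": -22, "z": 3.5, "rx": 0, "ry": 0, "rz": 0.936}
  hand: 1
  grip_force: 40

```text
time_s: 0.9
tool_pos: [0.365, 0.1799, 0.1955]
tool_rot: [0.613, 0.79, -0.001, 0.001]
ft_force: [-0.9, -0.1, -0.8]
gripper_width: -0.0002
```

```bash
python3 -c "
from h import *
goto([.531,-.131,.16],104.9)"
```

```text
shift cm [-34.23   8.36   3.62]
turn [-0.001  0.002 -0.009]
```

arm_command:
  steps:
    - {"x": -34.2, "y": 8.4, "z": 3.6, "rx": 0, "ry": 0, "rz": -0.009}
    - {"x": -34.2, "y": 8.4, "z": 3.6, "rx": 0, "ry": 0, "rz": -0.009}
    - {"x": -34.2, "y": 8.4, "z": 3.6, "rx": 0, "ry": 0, "rz": -0.009}
    - {"x": -34.2, "y": 8.4, "z": 3.6, "rx": 0, "ry": 0, "rz": -0.009}
    - {"x": -34.2, "y": 8.4, "z": 3.6, "rx": 0, "ry": 0, "rz": -0.009}
    - {"x": -34.2, "y": 8.4, "z": 3.6, "rx": 0, "ry": 0, "rz": -0.009}
    - {"x": -34.2, "y": 8.4, "z": 3.6, "rx": 0, "ry": 0, "rz": -0.009}
    - {"x": -34.2, "y": 8.4, "z": 3.6, "rx": 0, "ry": 0, "rz": -0.009}
    - {"x": -34.2, "y": 8.4, "z": 3.6, "rx": 0, "ry": 0, "rz": -0.009}

```text
time_s: 1.8
tool_pos: [0.5314, -0.1314, 0.1594]
tool_rot: [0.61, 0.792, -0.001, -0.0]
ft_force: [-0.3, 0.4, -0.1]
gripper_width: -0.0001
```

```bash
python3 -c "
from h import *
o=r.get_obs();print(o['tool_pos'],o['time_s'],o['qpos'])
im,d,m=snap('wrist','w1.png');print(ray(m,280,210)[:2])"
```

```text
[ 0.53136189 -0.13142272  0.15935639] 1.8 [-0.3745832   0.38356454 -0.21532147  0.97265114 -0.00244671  0.93784382]
(array([ 0.51253651, -0.05609787,  0.30171264]), array([ 0.06581079, -0.30910839, -0.94894808]))
```

View pics/w1.png

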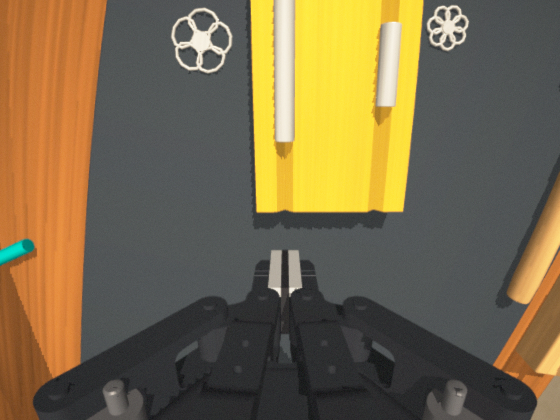

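The wrist view shows the long rod from (285,0) to its near end at (285,141), in line with the shut fingertips at (285,255).

```bash
python3 - <<'E'
from h import *
z=np.load('pics/w1.png.npz');im=z['im'];m={k:z[k] for k in('mtx','k1','rvec','tvec')}
hsv=cv2.cvtColor(im,cv2.COLOR_RGB2HSV)
s=((hsv[...,1]<70)&(hsv[...,2]>110)).astype(np.uint8);s[:, :265]=0;s[:,410:]=0;s[200:]=0
for lo,hi in((265,310),(370,410)):
    P=[]
    for v in range(2,150,12):
        c=np.where(s[v,lo:hi])[0]
        if len(c)>8: P.append(np.r_[(onz(m,lo+c.min(),v,.0463)+onz(m,lo+c.max()+1,v,.0463))[:2]/2,v,len(c)])
    P=np.array(P); vx,vy,x0,y0=cv2.fitLine(P[:,:2].astype(np.float32),2,0,.01,.01).ravel()
    print(P[[0,-1]].round(4),'yaw',np.degrees(np.arctan2(vy,vx)))
    rows=np.where(s[:,lo:hi].sum(1)>8)[0];u=lo+np.where(s[rows.max()-3,lo:hi])[0].mean()
    print('end rows',rows.min(),rows.max(),onz(m,u,rows.max()+1,.0523).round(4),onz(m,u,rows.max()+1,.0443).round(4),'depth',atd(m,u,rows.max()-20,z['d'][rows.max()-20,int(u)]).round(4))
    d=np.array([np.cos(np.deg2rad(104.9)),np.sin(np.deg2rad(104.9))]);n=np.array([-d[1],d[0]])
    o=r.get_obs()['tool_pos'][:2];
    print('lateral vs tool (tool y cm: )',((P[:,:2]-o)@n).round(4))
# jig edges: -x edge
for u,v in((257,212),(404,211)): print(onz(m,u,v,.04).round(4))
E
```

```text
[[ 4.929e-01  1.580e-02  2.000e+00  2.000e+01]
 [ 5.176e-01 -7.630e-02  1.340e+02  1.900e+01]] yaw -74.968155
end rows 0 141 [ 0.5187 -0.082   0.0523] [ 0.5189 -0.0828  0.0443] depth [ 0.5146 -0.0664  0.052 ]
lateral vs tool (tool y cm: ) [-0.0009 -0.0009 -0.0009 -0.0013 -0.0012 -0.0012 -0.0012 -0.0012 -0.0012
 -0.0012 -0.0012 -0.0011]
[[ 5.738e-01  2.140e-02  2.600e+01  2.000e+01]
 [ 5.876e-01 -2.860e-02  9.800e+01  1.900e+01]] yaw -74.77208
end rows 23 105 [ 0.5867 -0.0352  0.0523] [ 0.589  -0.0345  0.0443] depth [ 0.5819 -0.0204  0.0508]
lateral vs tool (tool y cm: ) [-0.0806 -0.0808 -0.0806 -0.0809 -0.0808 -0.0807 -0.081 ]
[ 0.5115 -0.1483  0.04  ]
[ 0.6377 -0.114   0.04  ]
```

The measurements agree. Rod yaw is 105.0°, its top is at z=0.052, and its near end is at jig x≈-63. The gap to the stop is therefore about 63 mm, within the given 40 to 70. Now I'll descend.

arm_command:
  steps:
    - {"x": 0, "y": 0.1, "z": 4, "rx": 0, "ry": 0, "rz": -0.002}
    - {"x": 0, "y": 0.1, "z": 8, "rx": 0, "ry": 0, "rz": -0.002}
    - {"x": 0, "y": 0.1, "z": 10, "rx": 0, "ry": 0, "rz": -0.002}
    - {"x": 0, "y": 0.1, "z": 10.8, "rx": 0, "ry": 0, "rz": -0.002}
    - {"x": 0, "y": 0.1, "z": 11.2, "rx": 0, "ry": 0, "rz": -0.002}
    - {"x": 0, "y": 0.1, "z": 11.5, "rx": 0, "ry": 0, "rz": -0.002}
    - {"x": 0, "y": 0.1, "z": 11.5, "rx": 0, "ry": 0, "rz": -0.002}

```text
time_s: 2.55
tool_pos: [0.5321, -0.1298, 0.0455]
tool_rot: [0.609, 0.793, -0.001, 0.0]
ft_force: [-0.6, -0.4, -0.4]
gripper_width: 0.0002
```

```bash
python3 -c "
from h import *
o=r.get_obs();print(o['tool_pos'],o['time_s'],o['ft_force'])
goto([.5187,-.0823,.044],105.03)
im,d,m=snap('wrist','w2.png')"
```

```text
[ 0.53205607 -0.12984894  0.04549403] 2.55 [-0.64718863 -0.4283373  -0.43829578]
shift cm [ 4.94 -0.06  0.14]
turn [-0.001  0.002 -0.   ]
```

View pics/w2.png

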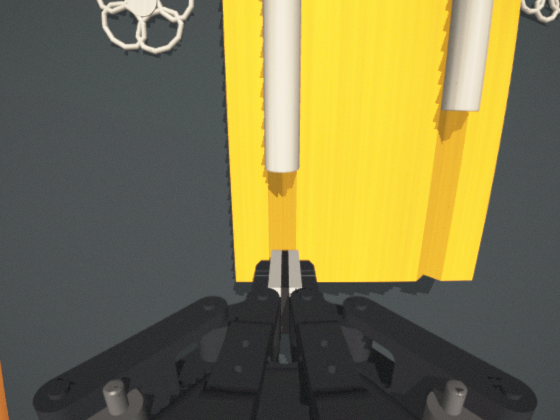

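Fingertip is in line with the rod, with no contact yet. I'll approach slowly until I get contact.

arm_command:
  steps:
    - {"x": 1.2, "y": -0.05, "z": 0.1, "rx": 0, "ry": 0, "rz": 0}
    - {"x": 2.4, "y": -0.05, "z": 0.1, "rx": 0, "ry": 0, "rz": 0}
    - {"x": 3.2, "y": -0.05, "z": 0.1, "rx": 0, "ry": 0, "rz": 0}
    - {"x": 3.6, "y": -0.05, "z": 0.1, "rx": 0, "ry": 0, "rz": 0}
    - {"x": 3.9, "y": -0.05, "z": 0.1, "rx": 0, "ry": 0, "rz": 0}
    - {"x": 4.2, "y": -0.05, "z": 0.1, "rx": 0, "ry": 0, "rz": 0}
    - {"x": 4.5, "y": -0.05, "z": 0.1, "rx": 0, "ry": 0, "rz": 0}
    - {"x": 4.8, "y": -0.05, "z": 0.1, "rx": 0, "ry": 0, "rz": 0}

```text
time_s: 3.4
tool_pos: [0.5194, -0.0841, 0.0446]
tool_rot: [0.609, 0.793, -0.001, 0.001]
ft_force: [0.3, -3.1, 1.4]
gripper_width: -0.0
```

```bash
python3 -c "
from h import *
o=r.get_obs();print(o['tool_pos'],o['time_s'],o['ft_force'])
d=np.array([-.2588,.966]);print('jig x of tool',(o['tool_pos'][:2]-[.5746,-.1312])@d-.125)
goto([.5051,-.0318,.0445],105.03)
im,d,m=snap('wrist','w3.png')"
```

```text
[ 0.51936779 -0.08412576  0.0445956 ] 3.4 [ 0.25093488 -3.05485927  1.44692229]
jig x of tool -0.0652321857551599
shift cm [ 5.42 -0.03 -0.01]
turn [-0.001  0.003 -0.001]
```

View pics/w3.png

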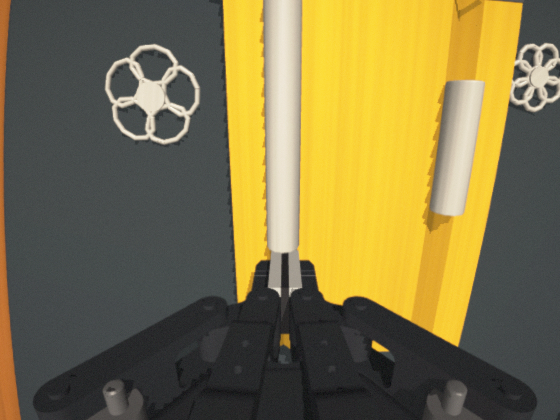

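Fingers are touching the rod end at (284,250), and the force of about 3 N matches sliding friction. The rod is seated in its groove. I'll keep pushing, stopping about 10 mm short of the predicted end.

arm_command:
  steps:
    - {"x": 0.4, "y": -0.03, "z": 0, "rx": 0, "ry": 0, "rz": 0}
    - {"x": 0.8, "y": -0.03, "z": 0, "rx": 0, "ry": 0, "rz": 0}
    - {"x": 1.2, "y": -0.03, "z": 0, "rx": 0, "ry": 0, "rz": 0}
    - {"x": 1.6, "y": -0.03, "z": 0, "rx": 0, "ry": 0, "rz": 0}
    - {"x": 2.0, "y": -0.03, "z": 0, "rx": 0, "ry": 0, "rz": 0}
    - {"x": 2.4, "y": -0.03, "z": 0, "rx": 0, "ry": 0, "rz": 0}
    - {"x": 2.8, "y": -0.03, "z": 0, "rx": 0, "ry": 0, "rz": 0}
    - {"x": 3.2, "y": -0.03, "z": 0, "rx": 0, "ry": 0, "rz": 0}
    - {"x": 3.6, "y": -0.03, "z": 0, "rx": 0, "ry": 0, "rz": 0}
    - {"x": 4.0, "y": -0.03, "z": 0, "rx": 0, "ry": 0, "rz": 0}
    - {"x": 4.3, "y": -0.03, "z": 0, "rx": 0, "ry": 0, "rz": 0}
    - {"x": 4.5, "y": -0.03, "z": 0, "rx": 0, "ry": 0, "rz": 0}

```text
time_s: 4.65
tool_pos: [0.5074, -0.0401, 0.0445]
tool_rot: [0.609, 0.793, -0.001, 0.001]
ft_force: [1.8, -2.4, 1.9]
gripper_width: 0.0004
```

```bash
python3 -c "
from h import *
o=r.get_obs();print(o['tool_pos'],o['time_s'],o['ft_force'])
goto([.5051,-.0318,.0445],105.03)
im,d,m=snap('wrist','w4.png')"
```

```text
[ 0.50737741 -0.04005092  0.04454344] 4.65 [ 1.768555   -2.43567734  1.87640271]
shift cm [ 0.86 -0.01  0.  ]
turn [-0.001  0.002 -0.001]
```

View pics/w4.png

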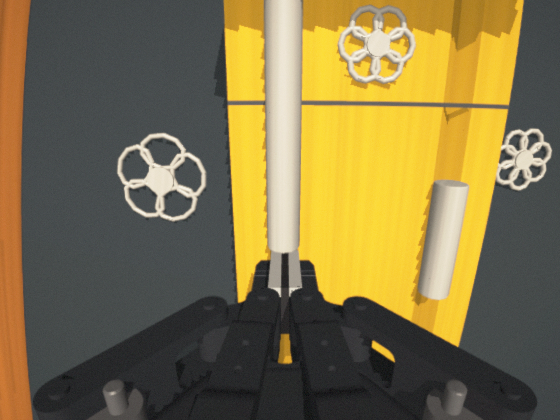

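Rod is still seated, with about 8.5 mm predicted to go. I'll creep forward and watch for the force to rise.

arm_command:
  steps:
    - {"x": 0.2, "y": 0, "z": 0, "rx": 0, "ry": 0, "rz": 0}
    - {"x": 0.4, "y": 0, "z": 0, "rx": 0, "ry": 0, "rz": 0}
    - {"x": 0.6, "y": 0, "z": 0, "rx": 0, "ry": 0, "rz": 0}
    - {"x": 0.7, "y": 0, "z": 0, "rx": 0, "ry": 0, "rz": 0}

```text
time_s: 5.1
tool_pos: [0.5053, -0.0329, 0.0444]
tool_rot: [0.609, 0.793, -0.001, 0.001]
ft_force: [2.3, -3.9, 0.6]
gripper_width: -0.0001
```

arm_command:
  steps:
    - {"x": 0.1, "y": 0, "z": 0, "rx": 0, "ry": 0, "rz": 0}
    - {"x": 0.1, "y": 0, "z": 0, "rx": 0, "ry": 0, "rz": 0}

```text
time_s: 5.3
tool_pos: [0.505, -0.0319, 0.0445]
tool_rot: [0.609, 0.793, -0.001, 0.001]
ft_force: [1.8, -3.1, 1.0]
gripper_width: 0.0002
```

arm_command:
  steps:
    - {"x": 0.1, "y": 0, "z": 0, "rx": 0, "ry": 0, "rz": 0}
    - {"x": 0.1, "y": 0, "z": 0, "rx": 0, "ry": 0, "rz": 0}

```text
time_s: 5.5
tool_pos: [0.505, -0.0318, 0.0445]
tool_rot: [0.609, 0.793, -0.002, 0.001]
ft_force: [1.8, -7.7, -0.2]
gripper_width: -0.0002
```

```bash
python3 -c "
from h import *
o=r.get_obs();print(o['tool_pos'],o['time_s'],o['ft_force'])
im,d,m=snap('scene','s5.png');im,d,m=snap('top','t5.png');snap('wrist','w5.png')
for f,(a,b,c,e) in {'s5':(180,330,210,390),'t5':(115,215,205,350)}.items():
  i=cv2.imread('pics/'+f+'.png');cv2.imwrite('pics/'+f+'c.png',cv2.resize(i[a:b,c:e],None,fx=4,fy=4,interpolation=2))
"
```

```text
[ 0.50500999 -0.03175688  0.04452979] 5.5 [ 1.76836981 -7.66069384 -0.24255948]
```

View pics/s5c.png

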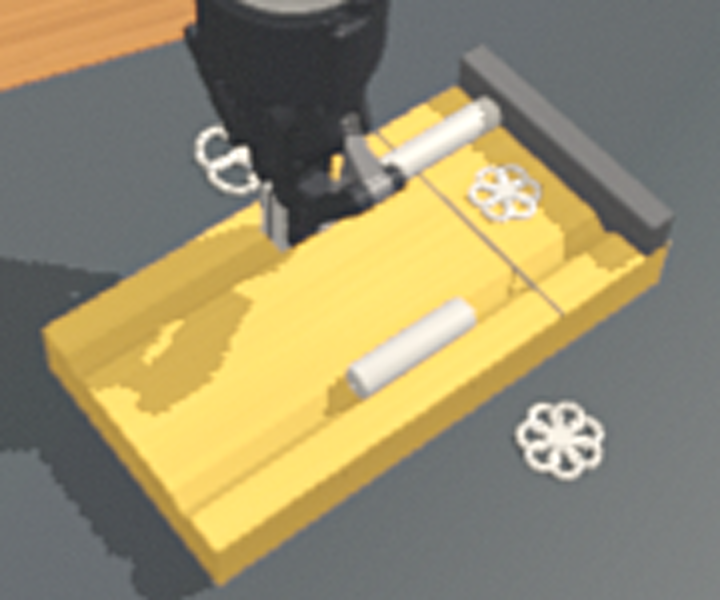

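View pics/w5.png

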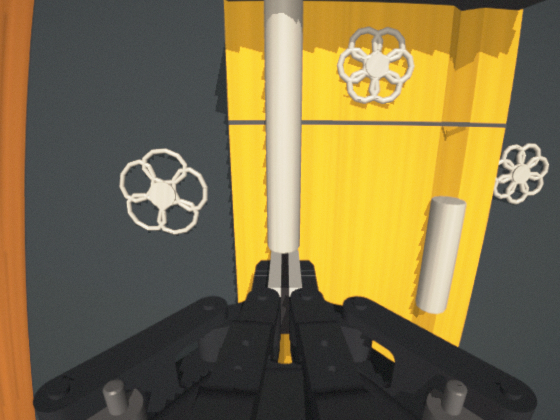

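The tool stalled at exactly the predicted contact position and the force jumped from 3.6 to 7.9 N. The scene view shows the rod end at the stop. One more small push will confirm it.

arm_command:
  steps:
    - {"x": 0.15, "y": 0, "z": 0, "rx": 0, "ry": 0, "rz": 0}
    - {"x": 0.15, "y": 0, "z": 0, "rx": 0, "ry": 0, "rz": 0}

```text
time_s: 5.85
tool_pos: [0.505, -0.0317, 0.0446]
tool_rot: [0.609, 0.793, -0.003, 0.002]
ft_force: [3.4, -9.4, 0.0]
gripper_width: -0.0001
```

The stop is confirmed, with the tool blocked at about 10 N. I'll back straight off and then lift.

arm_command:
  steps:
    - {"x": -0.4, "y": 0, "z": 0, "rx": 0, "ry": 0, "rz": 0}
    - {"x": -1.2, "y": 0, "z": 0, "rx": 0, "ry": 0, "rz": 0}
    - {"x": -2.5, "y": 0, "z": 0, "rx": 0, "ry": 0, "rz": 0}
    - {"x": -4, "y": 0, "z": -1, "rx": 0, "ry": 0, "rz": 0}
    - {"x": -7, "y": 0, "z": -4, "rx": 0, "ry": 0, "rz": 0}
    - {"x": -10, "y": 0, "z": -8, "rx": 0, "ry": 0, "rz": 0}
    - {"x": -12, "y": 0, "z": -12, "rx": 0, "ry": 0, "rz": 0}
    - {"x": -12, "y": 0, "z": -12, "rx": 0, "ry": 0, "rz": 0}
    - {"x": -12, "y": 0, "z": -12, "rx": 0, "ry": 0, "rz": 0}

```text
time_s: 6.75
tool_pos: [0.5362, -0.1479, 0.1658]
tool_rot: [0.61, 0.793, -0.002, 0.003]
ft_force: [-0.3, 0.1, -1.5]
gripper_width: 0.0001
```

```bash
python3 - <<'E'
from h import *
o=r.get_obs();print(o['tool_pos'],o['time_s'],o['ft_force'])
im,d,m=snap('top','t6.png');snap('scene','s6.png')
im,d,m=snap('wrist','w6.png')
i=cv2.imread('pics/s6.png');j=cv2.imread('pics/t6.png')
cv2.imwrite('pics/c6.png',np.vstack([cv2.resize(i[190:320,215:385],None,fx=2.4,fy=2.4,interpolation=2)[:,:400],cv2.resize(j[120:215,210:345],(400,281),interpolation=2)]))
hsv=cv2.cvtColor(im,cv2.COLOR_RGB2HSV)
s=((hsv[...,1]<70)&(hsv[...,2]>110)).astype(np.uint8)
cs,_=cv2.findContours(s,0,2)
D=np.array([-.2588,.966])
for q in cs:
    if cv2.contourArea(q)<300: continue
    p=q[:,0];c=p[np.argsort(p[:,1])];lo=c[-1];hi=c[0]
    u=p[:,0].mean()
    e=[onz(m,u,v,.0523) for v in(hi[1],lo[1]+1)]
    print(u.round(),hi[1],lo[1],[(((x[:2]-[.5746,-.1312])@D)-.125).round(4) for x in e])
E
```

```text
[ 0.53618167 -0.14790002  0.16581614] 6.75 [-0.34679441  0.05098501 -1.4735521 ]
295.0 250 296 [np.float64(-0.1745), np.float64(-0.2237)]
273.0 250 296 [np.float64(-0.1745), np.float64(-0.2237)]
450.0 0 32 [np.float64(0.0261), np.float64(0.0033)]
391.0 0 85 [np.float64(0.0243), np.float64(-0.036)]
289.0 0 37 [np.float64(0.0232), np.float64(-0.0026)]
203.0 0 54 [np.float64(0.024), np.float64(-0.0138)]
```

View pics/w6.png

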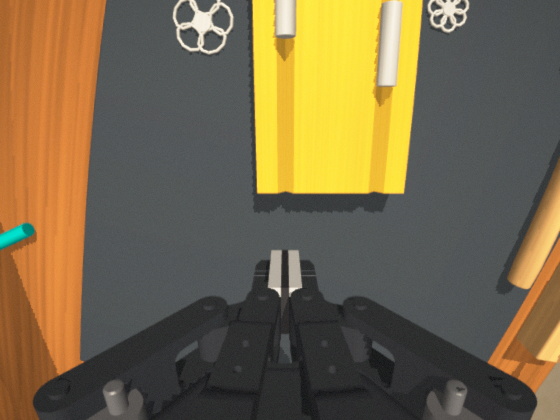

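View pics/c6.png

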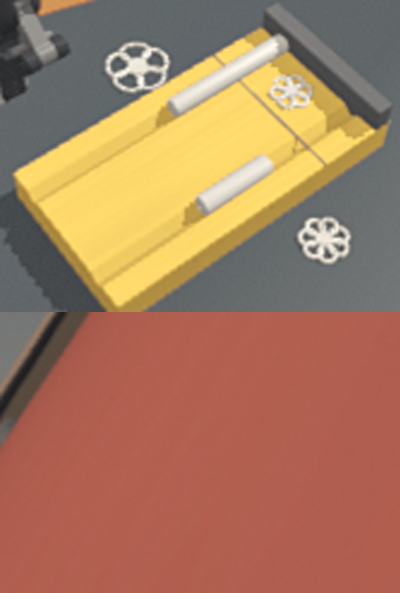

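The long rod is seated with its end at the stop, at about (280,45) in the scene crop, and the short rod is unmoved. The top view is blocked by the arm. The near-end estimate differs by 2.6 mm, which is about calibration size, so I'll look at the stop end directly.

arm_command:
  steps:
    - {"x": 3, "y": 0, "z": -2, "rx": 0, "ry": 0, "rz": 0}
    - {"x": 7, "y": 0, "z": -2, "rx": 0, "ry": 0, "rz": 0}
    - {"x": 11, "y": 0, "z": -2, "rx": 0, "ry": 0, "rz": 0}
    - {"x": 14, "y": 0, "z": -2, "rx": 0, "ry": 0, "rz": 0}
    - {"x": 14, "y": 0, "z": -2, "rx": 0, "ry": 0, "rz": 0}
    - {"x": 14, "y": 0, "z": -2, "rx": 0, "ry": 0, "rz": 0}

```text
time_s: 7.5
tool_pos: [0.4979, -0.0098, 0.1825]
tool_rot: [0.608, 0.794, -0.003, 0.0]
ft_force: [0.4, -0.8, 0.0]
gripper_width: 0.0001
```

```bash
python3 - <<'E'
from h import *
im,d,m=snap('wrist','w7.png')
cv2.imwrite('pics/w7c.png',cv2.resize(im[0:220,220:440][...,::-1],None,fx=2.7,fy=2.7,interpolation=2))
E
```

```text
(no output)
```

View pics/w7c.png

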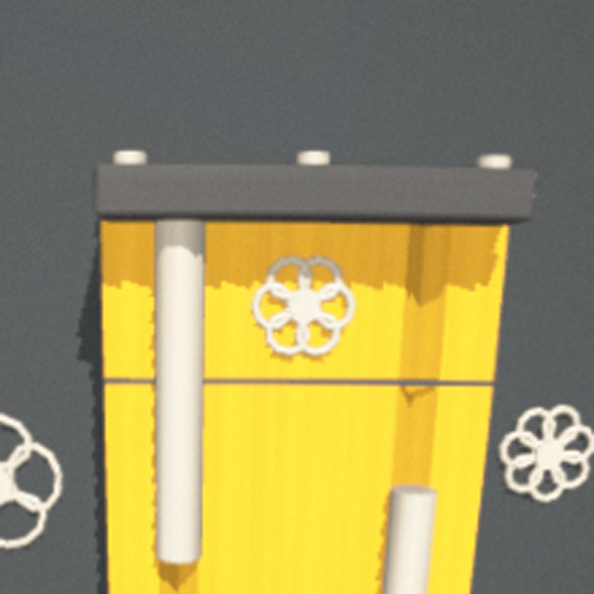

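```bash
python3 - <<'E'
from h import *
z=np.load('pics/w7.png.npz');im=z['im'];m={k:z[k] for k in('mtx','k1','rvec','tvec')}
print(im[75:90,286].tolist()); print(im[203:213,286].tolist())
K=2.7
a=onz(m,220+180/K,219/K,.0523);n=onz(m,220+180/K,561/K,.0523);f=onz(m,220+180/K,217/K,.062);D=np.array([-.2588,.966])
print('rod len seen',(a-n)[:2]@D,'stop top edge to near end',(f-n)[:2]@D)
E
```

```text
[[116, 114, 107], [116, 112, 107], [112, 108, 107], [96, 93, 90], [78, 75, 73], [76, 75, 70], [131, 127, 115], [193, 182, 166], [199, 188, 172], [199, 188, 171], [195, 184, 167], [196, 186, 167], [196, 184, 168], [200, 188, 170], [197, 187, 170]]
[[248, 242, 228], [247, 242, 227], [247, 243, 228], [246, 241, 226], [246, 240, 223], [229, 209, 164], [204, 159, 80], [198, 146, 45], [197, 144, 41], [199, 144, 44]]
rod len seen 0.10904636829918159 stop top edge to near end 0.10890016877096047
```

The stop face is 109 mm from the rod's near end, against a rod length of 110 mm, so there is no gap. Handing in.

```bash
python3 -c "
from h import *
o=r.get_obs();print(o['time_s'],o['ft_force']);print(ticket.finish_job())"
```

```text
7.55 [-0.07949497  0.30715263 -0.84599332]
the job is handed in; nothing more can be done
None
```

I pushed the long rod about 63 mm along its groove, with shut fingers against its rear end, until it touched the end stop. I then backed off, lifted clear and handed the job in at about 7.6 s.

- **Contact:** the tool stalled within 1 mm of the predicted position, and the force rose from about 3.6 N to 10 N.
- **Stop end:** the last wrist picture shows no gap. It puts the stop face 109 mm from the rod's near end, against a rod length of 110 mm.
- **Seating and short rod:** the rod looks seated in its groove in the pictures. The short rod was not touched and shows no visible shift.

**Checks that failed or disagreed:** one picture taken after backing off put the rod's near end 2.6 mm short of where it should be. That is slightly more than the 2 mm calibration error, and neither the stall nor the close-up supports it. The final top view was blocked by the arm, so it could not be used.

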